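Turn the spice carousel to the salt

TASK

Turn the spice carousel gently, by pushing the handles round its rim with the fingertips, until the salt shaker stands at the serving side, squarely in line with the wooden tongue that sticks out from under the tray, and leave it at rest there. Do not touch, lift or upset anything that stands on the tray, and do not shift the other things on the worktop.

Things in the scene. Friction and masses are not known exactly. Their poses are not given: they have to be found in the camera images.
- carousel: Fixed round wooden foot of the spice carousel, 170 mm across, under the tray. A flat tongue, 26 mm wide, 10 mm thick, reaching 188 mm from the axis, sticks out from it on the worktop at the serving side, which roughly faces the robot. Origin on the turning axis at worktop height; its -x axis points along the tongue, z up.
- tray_centre (a point): Turning axis at the height of the upper face of the round wooden tray, 30 mm above the worktop. The tray is 244 mm across and 14 mm thick, with a low lip up to 36 mm above the worktop near its edge and a steel boss, 32 mm across and 6 mm high, in the middle.
- tray (a joint): Turn of the tray on its foot, rad, counter-clockwise seen from above positive; the number says nothing of where the things stand. Turns either way (stops only after about two turns) and stays where it is left; pushing a handle sideways takes 1 to 2 N. The things on the tray ride along if it is turned calmly, below 2 rad/s.
- handle_0 (a point): Point on one of the six handles that stick straight out, level, from the tray's rim, 60 degrees apart: round wooden grips 16 mm thick, 132 to 185 mm from the axis, on thinner steel necks. This point lies on the centre line, 150 mm from the axis, 27 mm above the worktop. At joint value q it points q counter-clockwise from the foot's +x axis (away from the tongue).
- salt_shaker: Salt shaker, the thing to bring to the front: slim clear waisted body, rounded domed cap with pouring holes in its top, 44 mm across, 90 mm high. Stands upright on the tray, axis 72 mm (give or take 9 mm) from the tray's centre, in any of four places a quarter turn apart; origin at the centre of its underside, 30 mm above the worktop, z up. 
- jar: Squat glass jar with a flat lid, 59 mm across, 90 mm high. Stands upright on the tray, axis 72 mm (give or take 9 mm) from the tray's centre, in any of four places a quarter turn apart; origin at the centre of its underside, 30 mm above the worktop, z up. 
- egg_cup: Glazed egg cup on a stem with a round foot, 48 mm across, 51 mm high. Stands upright on the tray, axis 72 mm (give or take 9 mm) from the tray's centre, in any of four places a quarter turn apart; origin at the centre of its underside, 30 mm above the worktop, z up. 
- spice_jar: Tall straight spice jar with a flat screw cap, 45 mm across, 106 mm high. Stands upright on the tray, axis 72 mm (give or take 9 mm) from the tray's centre, in any of four places a quarter turn apart; origin at the centre of its underside, 30 mm above the worktop, z up. 
- lemon: Bystander: lemon 70 mm long lying on the chopping board at the left. Origin under its centre.
- peeler: Bystander: peeler 170 mm long lying on the chopping board (200 x 300 x 22 mm) at the left. Origin under its centre.
- coffee_cup: Bystander: small white coffee cup, 91 mm over the handle, 51 mm high, near the front edge at the right. Origin under its centre.
- teaspoon: Bystander: teaspoon 138 mm long lying in front of the coffee maker at the left. Origin under its centre.

How it is judged:
By the outcome, as a careful person would: the job done as asked, in the order asked, and still so for the second after the job is handed in, with the robot touching nothing.
It also fails if it takes over 67 s, if anything falls off the work surface, if the arm or the gripper's body presses on something with over 40 N, if the wrist force passes 120 N, or if a joint passes its speed limit or range.

ROBOT

A 7-joint arm with a two-finger parallel gripper is mounted at the origin on a cart in front of the work surface, level with it; the furniture and walls round the work are solid. World frame = base frame: x ahead of the robot, y to its left, z up, the work surface at z = 0. Lengths are in mm, angles in rad, forces in N, time in s.
With the tool pointing down it reaches from about 425 to 825 mm from the base axis. Payload 3.6 kg.
Tool frame: the origin (TCP) lies at the very end of the fingers, on their centre line; the grasp point (between the pads) lies 19 mm behind it; x points along the fingers, y is the direction in which the jaws open and shut, and the axes are right-handed (so a half turn about x gives the same grasp; the last joint's range is limited). The gripper opens to 85 mm and grips with 20 to 120 N. Pads are 22 mm wide; open, the fingers measure 114 mm over their backs; the gripper's body (76 mm by 85 mm) begins 54 mm behind the grasp point. The pads swing forward as they close: fully open they stand 13 mm farther back than shut.
Start: joints at [-0.026, 0.615, -0.013, 1.423, 0.008, 1.103, -0.04], TCP at [649.969, 0.025, 194.797] pointing down, gripper open.
Joint ranges: [-3.12, 3.12], [-0.3, 2.06], [-1.34, 1.32], [0.26, 2.42], [-1.36, 4.5], [0.01, 1.98], [-2.84, 2.84]. Speed limits (rad/s): [2.79, 2.79, 3.14, 3.14, 3.14, 3.14, 3.14].

INTERFACE

Orientations are given as a unit quaternion [w, x, y, z].
In Python, from workcell import manip gives the robot as it stands. The module is installed in compiled form; this text tells all that it offers.
- The arm moves only by the tool drive_tool, never from a script. Its arguments are lists of equal length, an entry for each row: "jaw": the closure, from 0 (fully open) to 1 (shut); "translation": the shift along the tool's x, y, z as a fraction of full scale, a list of three; "twist": the turn, a rotation vector about the tool's x, y, z as a fraction of full scale, a list of three. A call has 1 to 5 rows; each row shifts and turns the pose as measured when the row begins, along the tool's axes as they then stand; what a row does not reach is not made up. Full scale, the value 1, is 2.5 cm for a shift and 6 degrees for a turn. A row lasts 1/12 s, in which the tool goes at most 41.7 mm and 7.16 degrees, less where a joint would pass 70% of its speed; a pose out of reach is approached as far as the arm can. A call with a number of a shift or a turn outside -1 to 1 is refused whole. A call with a gripper value outside its range is refused whole. The fingers move at their own pace and stop on an object; the grip force is fixed at half the most. Time passes only in rows, so rows that do not move let the fingers close. It gives the time, the measured TCP pose, the force and the opening at its end, in the units of the state.
- manip.get_state(): the state, without advancing time (a new reading comes with each control period).
- manip.capture(name): name is "scene" or "side" or "wrist"; returns a dict with "pixels" (384x512x3 uint8, red, green, blue), "fx", "fy", "cx", "cy" (pixels), "world_to_cam" (4x4, takes a point from world to camera coordinates); the wrist camera has in their place "hand_eye" (4x4, takes a point from camera to tool coordinates, whose origin is the TCP and whose axes are the tool frame's). Camera axes: x right, y up, looking along -z (the intrinsics and any distortion apply to the point x, -y, -z); pixel columns grow to the right and rows downward; lengths in mm; the calibration is good to about 2 mm. A picture is of the moment at which its call begins: read the wrist's pose just before it. There is no depth.
- manip.finish_job(): hands the job in, once; it reports no verdict.
Trained networks look in a picture, given as the dict that the camera call returned (one of the last four; its "shot" number tells which), for a name from the list of things; names that differ only in an ending like _2 or _b are one class to them, and where a whole thing is asked for, a point or a joint stands for the part that bears it (a point fixed in the world has none). Each returns a list of dicts, best first, with "p" (0 to 1); they miss things now and then, are a little off and sometimes report something else, mostly with a low value. They report only what shows in the picture. A call takes as long as a camera call.
- manip.outline_of(thing, picture): "region" (384x512 bool, what is visible of it) and "bbox" ([centre column, centre row, width, height] in pixels, round what is visible of it).
- manip.mark_of(thing, picture): "position" ([row, column] in pixels: a listed point, or the origin of a listed thing).
The state is a dict: "time": time; "qpos": joint angles; "joint_vel": joint speeds; "effort": joint torques, N m; "tcp_pos": TCP position; "orientation": TCP orientation; "wrist_force": force on the tool from outside, world axes, zero at the start; "ft_torque": the same for the moment, N m; "gripper_width": finger opening in mm.
Only numpy, scipy, OpenCV 4.12 (cv2) and the standard library are available. Lean on these libraries where they do the work, as an engineer would, in place of code of your own. Each camera call takes 0.05 s, during which the arm holds its last target. There are 200 camera calls.

## Working session

There is one attempt and no reset: what is moved stays moved. The work goes in short steps, Python scripts to look and compute and a tool call to move; the robot and the scene stay as the last step left them, time stands still between calls to the robot, and variables do not carry over. Pictures are saved under pics/ and viewed, about 8 in all and at most 12, crops included, and the job is handed in when it is done.

Besides the shell and the picture viewer there is one more tool, called as name(argument=value, ...) on one line, values as JSON. drive_tool: Moves the arm, as the interface text tells. Shift numbers are shares of 2.5 cm and turn numbers shares of 6 degrees, none past 1 either way. Its arguments: {"type":"object","properties":{"jaw":{"type":"array"},"translation":{"type":"array"},"twist":{"type":"array"}},"required":["jaw","translation","twist"]}

```bash
mkdir -p pics; cat > h.py <<'E'
import numpy as np, cv2
from workcell import manip
from scipy.spatial.transform import Rotation as R
def ray(im,row,col):
    W=np.array(im["world_to_cam"]);Ri=W[:3,:3].T;o=-Ri@W[:3,3]
    d=np.array([(col-im["cx"])/im["fx"],-(row-im["cy"])/im["fy"],-1.]);return o,Ri@d
def at(im,rc,z):
    o,d=ray(im,*rc);return o+d*(z-o[2])/d[2]
def tri(a,b):
    A=[];y=[]
    for o,d in (a,b):
        d=d/np.linalg.norm(d);P=np.eye(3)-np.outer(d,d);A.append(P);y.append(P@o)
    return np.linalg.lstsq(np.vstack(A),np.hstack(y),rcond=None)[0]
E
cat > look.py <<'E'
from h import *
import sys
n=sys.argv[1]
Z=dict(carousel=0,tray_centre=30,handle_0=27,salt_shaker=30,jar=30,egg_cup=30,spice_jar=30)
for c in ("scene","side"):
    im=manip.capture(c); cv2.imwrite(f"pics/{n}_{c}.png",cv2.resize(im["pixels"][:,:,::-1],(768,576)))
    print(c,{k:im[k] for k in im if k not in("pixels","world_to_cam","fx","fy","cx","cy")})
    for t in Z:
        for m in manip.mark_of(t,im)[:2]: print(t,round(m["p"],2),np.round(m["position"],1),at(im,m["position"],Z[t]).round(1))
s=manip.get_state();print(s["time"],s["tcp_pos"],s["orientation"],s["gripper_width"])
E
python3 look.py a
```

```text
scene {'shot': 1}
carousel 0.94 [189.9 280.8] [546.  -92.3   0. ]
carousel 0.7 [185.7 303.9] [ 521.7 -161.     0. ]
tray_centre 0.83 [184.3 280.2] [542.5 -85.7  30. ]
tray_centre 0.31 [201.  283.2] [484.7 -53.7  30. ]
handle_0 0.94 [152.2 264.9] [ 690.4 -133.4   27. ]
salt_shaker 0.64 [182.4 252.9] [593.  -23.9  30. ]
jar 0.78 [202.  282.8] [482.3 -50.5  30. ]
egg_cup 0.57 [191.8 282.4] [514.5 -73.   30. ]
egg_cup 0.54 [162.5 278.7] [ 622.6 -138.7   30. ]
spice_jar 0.86 [181.5 306.6] [ 509.1 -157.2   30. ]
side {'shot': 2}
spice_jar 0.52 [202.9 301.4] [ 502.  -131.3   30. ]
0.8 [6.49987552e+02 1.25897544e-02 1.94800847e+02] [ 0.49999588  0.49999203  0.5000255  -0.49998659] 85.34642451822145
```

View pics/a_scene.png

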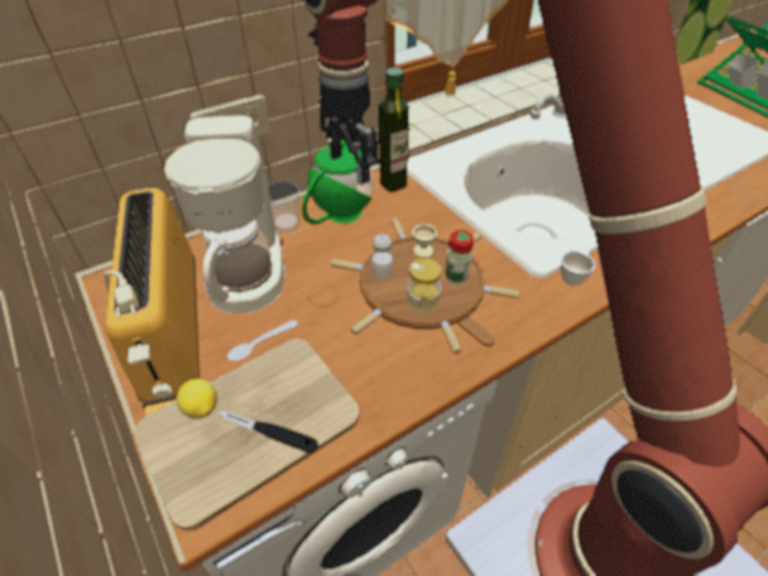

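View pics/a_side.png

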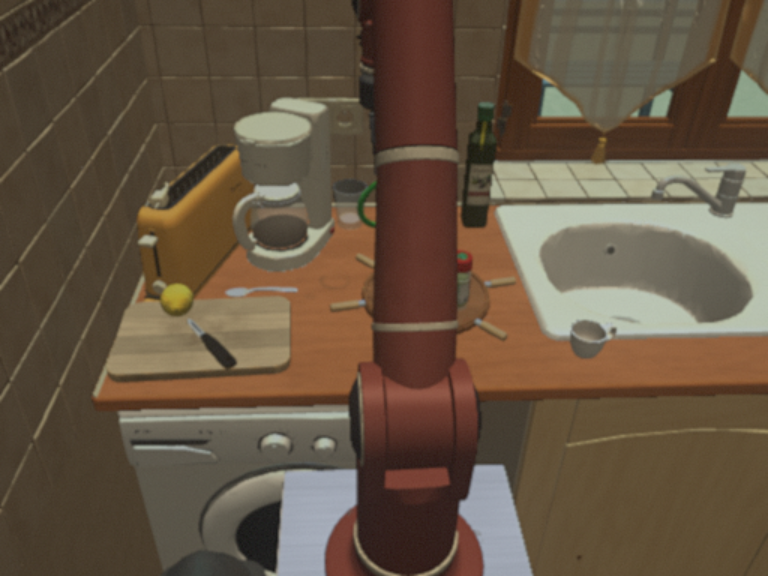

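The scene view shows the salt at about (382,260), the tray centre at (423,280) and the tongue at (477,331). All six handles are partly visible. In the side view the arm hides most of the carousel. Next I'll use the wrist camera.

```bash
cat > wl.py <<'E'
from h import *
import sys
n=sys.argv[1]
Z=dict(carousel=0,tray_centre=30,handle_0=27,salt_shaker=30,jar=30,egg_cup=30,spice_jar=30)
def wrist():
    s=manip.get_state(); im=manip.capture("wrist")
    T=np.eye(4);q=s["orientation"];T[:3,:3]=R.from_quat([q[1],q[2],q[3],q[0]]).as_matrix();T[:3,3]=s["tcp_pos"]
    im["world_to_cam"]=np.linalg.inv(T@np.array(im["hand_eye"]));return s,im
if __name__=="__main__":
    s,im=wrist()
    print({k:im[k] for k in im if k not in("pixels",)})
    cv2.imwrite(f"pics/{n}_wrist.png",cv2.resize(im["pixels"][:,:,::-1],(768,576)))
    for t in Z:
        for m in manip.mark_of(t,im)[:3]: print(t,round(m["p"],2),np.round(m["position"],1),at(im,m["position"],Z[t]).round(1))
    print(s["time"],s["tcp_pos"],s["wrist_force"])
E
python3 wl.py b
python3 - <<'E'
from h import *
im=manip.capture("scene")
for n,(c,r),z in [("tongue",(477,331),10),("tonguetip",(491,342),10),("A",(398,228),27),("B",(347,265),27),("C",(367,321),27),("D",(451,336),27),("E",(503,292),27)]:
    print(n,at(im,(r/1.5,c/1.5),z).round(1))
E
```

```text
{'fx': 322.5562894944914, 'fy': 322.5562894944914, 'cx': 252.6595919074329, 'cy': 195.1360187122228, 'hand_eye': array([[ 4.45286967e-04,  2.58168541e-01, -9.66099791e-01,
        -1.78175694e+02],
       [ 9.99999894e-01, -2.29256391e-04,  3.99648292e-04,
        -5.84361581e-01],
       [-1.18307935e-04, -9.66099866e-01, -2.58168616e-01,
        -6.60716822e+01],
       [ 0.00000000e+00,  0.00000000e+00,  0.00000000e+00,
         1.00000000e+00]]), 'shot': 3, 'world_to_cam': array([[ 9.99999877e-01,  1.61082071e-04, -4.69452873e-04,
        -6.49240140e+02],
       [-2.76804915e-04,  9.66108907e-01, -2.58134659e-01,
         3.26199884e+01],
       [ 4.11961737e-04,  2.58134757e-01,  9.66108833e-01,
        -3.77662741e+02],
       [ 0.00000000e+00,  0.00000000e+00,  0.00000000e+00,
         1.00000000e+00]])}
carousel 0.73 [238.2 165.3] [540.8 -88.9   0. ]
tray_centre 0.88 [248.4 154.9] [536.7 -89.1  30. ]
handle_0 0.6 [277.7 281. ] [ 683.  -128.2   27. ]
salt_shaker 0.66 [195.3 199.2] [590.4 -25.8  30. ]
jar 0.57 [210.7 104.4] [483.9 -43.6  30. ]
egg_cup 0.77 [282.7 212.3] [ 601.4 -133.1   30. ]
spice_jar 0.32 [194.9 198.4] [589.5 -25.3  30. ]
0.8 [6.49987552e+02 1.25897544e-02 1.94800847e+02] [-0.30429502  0.54241183 -0.04217608]
tongue [ 388.4 -101.    10. ]
tonguetip [ 355.4 -105.2   10. ]
A [ 690.5 -135.2   27. ]
B [651.5  14.7  27. ]
C [506.   59.2  27. ]
D [395.5 -44.8  27. ]
E [ 424.4 -193.5   27. ]
```

View pics/b_wrist.png

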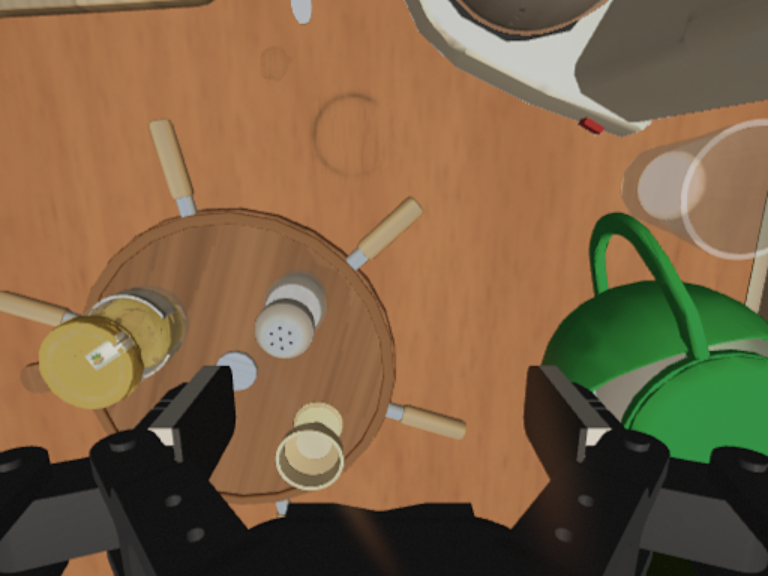

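The wrist view shows the tray boss at (237,370), the salt beside handle B, and handle A at (430,420) on the right. The egg cup stands between A and the next handle clockwise. The tray has to turn about +134° (counter-clockwise), and pushing handle A along the far and left sides stays within reach. I'll check the bystanders and refine the geometry.

```bash
cat > fit.py <<'E'
from wl import *
from scipy.optimize import least_squares
s,im=wrist()
print("bottle,cup,kettle", [at(manip.capture("scene"),(r/1.5,c/1.5),0).round() for c,r in ((395,187),(576,275),(345,218))])
P=[((357,260),(415,205)),((188,207),(160,122)),((395,411),(463,430)),((68,318),(0,298))]
P=[[at(im,(r/1.5,c/1.5),27)[:2] for c,r in p] for p in P]
print(np.round(P,1))
def f(v):
    o=[]
    for k,p in zip((1,2,0,3),P):
        a=v[2]+k*np.pi/3; n=np.array([-np.sin(a),np.cos(a)])
        o+=[n@(q-v[:2]) for q in p]
    return o
r=least_squares(f,[539,-88,-.3]);c=r.x[:2]
print(c.round(1),np.degrees(r.x[2]).round(1),r.fun.round(1))
for t in ("salt_shaker","egg_cup"):
    w=at(im,manip.mark_of(t,im)[0]["position"],30)[:2]-c; print(t,np.degrees(np.arctan2(w[1],w[0])).round(1),np.hypot(*w).round(1))
E
python3 fit.py
```

```text
Traceback (most recent call last):
  File "fit.py", line 1, in <module>
    from wl import *
  File "wl.py", line 3, in <module>
    n=sys.argv[1]
      ~~~~~~~~^^^
IndexError: list index out of range
```

```bash
sed -i 's/^n=sys.argv\[1\]/n=sys.argv[-1]/' wl.py; python3 fit.py
```

```text
bottle,cup,kettle [array([ 850., -237.,    0.]), array([ 395., -371.,   -0.]), array([813., -74.,   0.])]
[[[ 633.3   -1.7]
  [ 674.7   37.7]]

 [[ 514.2   36.3]
  [ 501.1   93.1]]

 [[ 661.9 -123.3]
  [ 716.5 -140.1]]

 [[ 415.7  -46.1]
  [ 367.8  -30.5]]]
[541.3 -85.3] -17.4 [-0.7  0.4 -0.1  0.4 -0.1  0.2  0.1 -0.4]
salt_shaker 52.6 76.8
egg_cup -40.0 74.8
```

drive_tool(jaw=[1, 1, 1, 1, 1], translation=[[0, 0.2, 0.8], [0, 0.2, 1], [0, 0.2, 1], [0, 0.2, 1], [0, 0.2, 0.8]], twist=[[0, 0, 0], [0, 0, 0], [0, 0, 0], [0, 0, 0], [0, 0, 0]])

```text
time: 1.97
tcp_pos: [676.5, -107.4, 194.7]
orientation: [0.502, 0.498, 0.506, -0.494]
wrist_force: [-0.0, -0.0, 0.8]
gripper_width: 25.6
```

drive_tool(jaw=[1, 1, 1, 1, 1], translation=[[0, 0.2, 1], [0, 0.2, 1], [0, 0.1, 0.3], [0, 0, 0], [0, 0, 0]], twist=[[0, 0, 0], [0, 0, 0], [1, 0, 0], [1, 0, 0], [1, 0, 0]])

```text
time: 2.38
tcp_pos: [689.7, -178.1, 193.2]
orientation: [0.413, 0.574, 0.414, -0.573]
wrist_force: [-0.2, 0.3, -0.2]
gripper_width: 0.3
```

drive_tool(jaw=[1, 1, 1, 1, 1], translation=[[0, 0, 0], [0.8, 0, 0], [1, 0, 0], [1, 0, 0], [1, 0, 0]], twist=[[1, 0, 0], [0.7, 0, 0], [0, 0, 0], [0, 0, 0], [0, 0, 0]])

```text
time: 2.8
tcp_pos: [696.1, -182.2, 103.7]
orientation: [0.361, 0.615, 0.352, -0.606]
wrist_force: [0.1, -0.7, -0.4]
gripper_width: 0.2
```

```bash
cat > p.py <<'E'
from h import *
C=np.array([541.3,-85.3])
s=manip.get_state();q=s["orientation"];M=R.from_quat([q[1],q[2],q[3],q[0]]).as_matrix()
w=s["tcp_pos"][:2]-C
print("t",s["time"],"tcp",s["tcp_pos"].round(1),"theta",np.degrees(np.arctan2(w[1],w[0])).round(1),"r",np.hypot(*w).round(1),"yaw",np.degrees(np.arctan2(M[1,1],M[0,1])).round(1),"down",M[:,0].round(3),"F",np.round(s["wrist_force"],1),s["gripper_width"], "q",np.round(s["qpos"],2))
E
python3 p.py
```

```text
t 2.8 tcp [ 696.1 -182.2  103.7] theta -32.0 r 182.6 yaw -29.5 down [ 0.017 -0.004 -1.   ] F [ 0.1 -0.7 -0.4] 0.16159346777649308 q [ 0.17  0.8   0.11  1.32 -0.1   1.01 -0.22]
```

drive_tool(jaw=[1, 1, 1, 1, 1], translation=[[1, -0.3, 0], [0.9, -0.25, 0], [0.7, 0, 0], [0.5, 0, 0], [0.1, 0, 0]], twist=[[0, 0, 0], [0, 0, 0], [0, 0, 0], [0, 0, 0], [0, 0, 0]])

```text
time: 3.22
tcp_pos: [681.6, -174.1, 13.8]
orientation: [0.358, 0.613, 0.354, -0.608]
wrist_force: [-0.3, 0.3, -0.3]
gripper_width: -0.1
```

```bash
python3 p.py
```

```text
t 3.2167 tcp [ 681.6 -174.1   13.8] theta -32.3 r 166.0 yaw -29.5 down [ 0.009 -0.002 -1.   ] F [-0.3  0.3 -0.3] -0.05235508073534303 q [ 0.17  0.88  0.1   1.43 -0.11  0.83 -0.21]
```

drive_tool(jaw=[1, 1, 1, 1, 1], translation=[[0, 0, -0.3], [0, 0, -0.3], [0, 0, -0.3], [0, 0, -0.4], [0, 0, -0.4]], twist=[[-0.3, 0, 0], [-0.4, 0, 0], [-0.4, 0, 0], [-0.5, 0, 0], [-0.5, 0, 0]])

```text
time: 3.63
tcp_pos: [703.3, -136.3, 17.7]
orientation: [0.43, 0.568, 0.421, -0.562]
wrist_force: [-0.5, -0.3, -0.1]
gripper_width: -0.1
```

```bash
python3 p.py
```

```text
t 3.6333 tcp [ 703.3 -136.3   17.7] theta -17.5 r 169.8 yaw -16.0 down [ 0.015 -0.006 -1.   ] F [-0.5 -0.3 -0.1] -0.14109917331935926 q [ 0.14  0.89  0.05  1.39 -0.04  0.85 -0.09]
```

drive_tool(jaw=[1, 1, 1, 1, 1], translation=[[0.1, -0.06, -0.4], [0.05, -0.06, -0.4], [0.05, -0.04, -0.4], [0.05, -0.03, -0.4], [0.05, -0.03, -0.4]], twist=[[-0.55, 0, 0], [-0.55, 0, 0], [-0.55, 0, 0], [-0.55, 0, 0], [-0.55, 0, 0]])

```text
time: 4.05
tcp_pos: [716.1, -79.1, 19.6]
orientation: [0.52, 0.497, 0.499, -0.483]
wrist_force: [-0.2, 0.2, 0.2]
gripper_width: 0.0
```

```bash
python3 p.py
```

```text
t 4.05 tcp [716.1 -79.1  19.6] theta 2.0 r 174.9 yaw 2.2 down [ 0.036 -0.005 -0.999] F [-0.2  0.2  0.2] 0.014689216204931552 q [ 0.09  0.88 -0.03  1.4   0.04  0.83  0.09]
```

```bash
python3 wl.py c
```

```text
{'fx': 322.5562894944914, 'fy': 322.5562894944914, 'cx': 252.6595919074329, 'cy': 195.1360187122228, 'hand_eye': array([[ 3.96621194e-04,  2.58149404e-01, -9.66104926e-01,
        -1.78199974e+02],
       [ 9.99999918e-01, -1.76651863e-04,  3.63333815e-04,
        -5.93913043e-01],
       [-7.68698275e-05, -9.66104991e-01, -2.58149453e-01,
        -6.61000555e+01],
       [ 0.00000000e+00,  0.00000000e+00,  0.00000000e+00,
         1.00000000e+00]]), 'shot': 9, 'world_to_cam': array([[ 9.98628011e-01,  3.90111507e-02,  3.49317205e-02,
        -7.12055522e+02],
       [-2.84046033e-02,  9.63964878e-01, -2.64508775e-01,
         8.38895901e+01],
       [-4.39917434e-02,  2.63153651e-01,  9.63750425e-01,
        -1.55762407e+02],
       [ 0.00000000e+00,  0.00000000e+00,  0.00000000e+00,
         1.00000000e+00]])}
salt_shaker 0.71 [127.9   6. ] [590.6 -26.8  30. ]
egg_cup 0.72 [313.3  58. ] [ 603.4 -132.6   30. ]
4.05 [716.09928518 -79.08213912  19.56135781] [-0.17239312  0.18568465  0.19876428]
```

View pics/c_wrist.png

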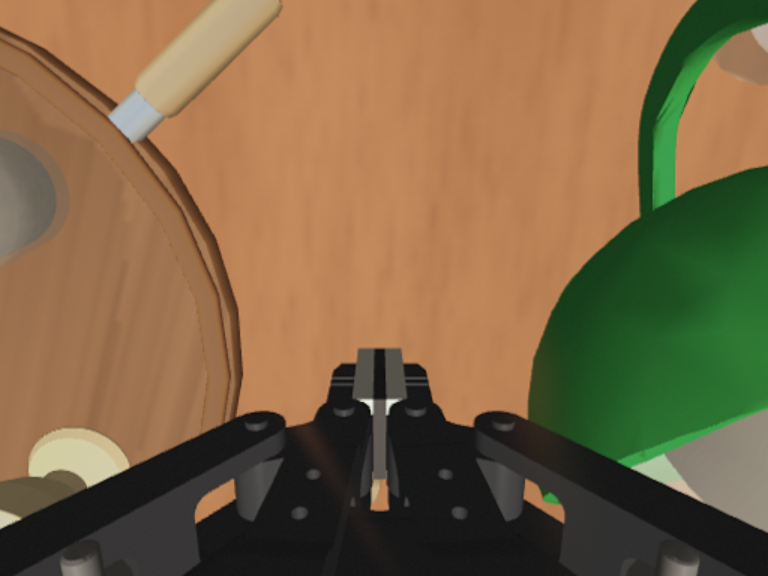

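The wrist view shows no handle in front of the fingertips, and the salt hasn't moved. So the tray has not turned, although the TCP should have met handle A. I'll check with the scene camera.

```bash
python3 look.py d; python3 - <<'E'
from wl import *
im=manip.capture("scene")["pixels"][100:260,200:380,::-1]
cv2.imwrite("pics/d_crop.png",cv2.resize(im,(675,600),interpolation=cv2.INTER_CUBIC))
s,w=wrist()
for c,r in ((125,120),(280,0),(380,490)): print(at(w,(r/1.5,c/1.5),27).round())
E
```

```text
scene {'shot': 10}
carousel 0.73 [191.7 280.6] [540.3 -87.4   0. ]
tray_centre 0.7 [184.4 282.7] [538.1 -91.6  30. ]
tray_centre 0.25 [227.1 175.5] [565.1 233.   30. ]
handle_0 0.96 [153.4 268.1] [ 679.8 -138.6   27. ]
salt_shaker 0.62 [181.7 255.8] [590.7 -32.6  30. ]
jar 0.87 [199.3 282.8] [490.5 -56.6  30. ]
egg_cup 0.67 [162.9 278.8] [ 620.9 -137.9   30. ]
spice_jar 0.7 [182.9 305.2] [ 506.8 -150.1   30. ]
side {'shot': 11}
salt_shaker 0.35 [184.5 259.3] [596.6 -20.2  30. ]
jar 0.35 [202.8 301.7] [ 502.4 -132.2   30. ]
spice_jar 0.74 [202.8 301.6] [ 502.4 -131.9   30. ]
5.25 [714.17166171 -80.67800156  17.66025736] [ 0.51746184  0.49803443  0.49860728 -0.48537175] 0.16889334527744956
[628.  -4.  27.]
[679.  33.  27.]
[ 716. -143.   27.]
```

View pics/d_crop.png

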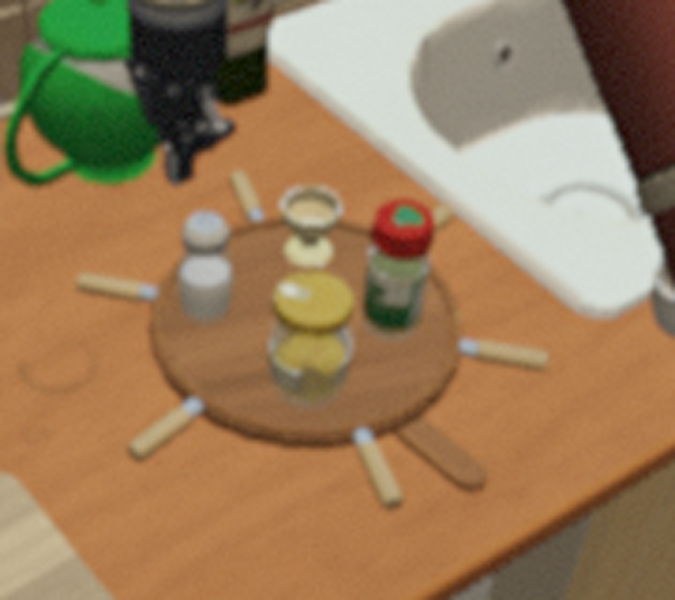

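```bash
python3 - <<'E'
from h import *
im=manip.capture("scene");W=np.array(im["world_to_cam"])
def proj(p):
    c=W@np.r_[p,1];return np.array([im["cx"]+im["fx"]*c[0]/-c[2],im["cy"]+im["fy"]*c[1]/c[2]])
s=manip.get_state()
f=lambda p:((proj(p)-[200,100])*3.75).round()
print("tcp in crop",f(s["tcp_pos"]),"tcp pos",s["tcp_pos"])
for r in(132,185):
    a=np.radians(-17.4);print(f([541.3+r*np.cos(a),-85.3+r*np.sin(a),27]))
print(f([714,-81,60]),f([714,-81,100]))
E
python3 p.py
```

```text
tcp in crop [177. 211.] tcp pos [714.17582497 -80.7091565   17.68089258]
[250. 214.]
[232. 176.]
[176. 172.] [175. 133.]
t 5.4 tcp [714.2 -80.7  17.7] theta 1.5 r 172.9 yaw 1.9 down [ 0.032 -0.006 -0.999] F [-1.   0.7  1.2] -0.20922122351175795 q [ 0.1   0.89 -0.03  1.4   0.03  0.83  0.09]
```

The scene camera puts the fingertips at about z=53, while the TCP reads z=17.7. So the real tips are about 35 mm short of the reported TCP, and they passed over the handle. I'll go back behind handle A, then lower further while watching the force and the tip height.

drive_tool(jaw=[1, 1, 1, 1, 1], translation=[[-0.6, -0.05, 0.7], [0, -0.08, 0.8], [0, -0.08, 0.8], [0, -0.08, 0.8], [0, -0.05, 0.6]], twist=[[1, 0, -0.1], [1, 0, -0.1], [1, 0, -0.1], [1, 0, 0], [0.9, 0, 0]])

```text
time: 5.82
tcp_pos: [691.2, -163.1, 32.9]
orientation: [0.362, 0.608, 0.365, -0.605]
wrist_force: [-0.0, 0.2, 0.1]
gripper_width: 0.2
```

drive_tool(jaw=[1, 1], translation=[[0, 0, 0], [0, 0, 0]], twist=[[0, 0, 0], [0, 0, 0]])

```text
time: 5.98
tcp_pos: [689.4, -168.7, 33.1]
orientation: [0.361, 0.608, 0.362, -0.607]
wrist_force: [-0.1, 0.8, -0.8]
gripper_width: 0.1
```

```bash
python3 p.py
```

```text
t 5.9833 tcp [ 689.4 -168.7   33.1] theta -29.4 r 170.0 yaw -28.5 down [ 0.     0.002 -1.   ] F [-0.1  0.8 -0.8] 0.06393298002168103 q [ 0.16  0.87  0.1   1.39 -0.1   0.89 -0.21]
```

drive_tool(jaw=[1, 1, 1, 1], translation=[[0.4, 0.1, 0.15], [0.4, 0, 0], [0.3, 0, 0], [0, 0, 0]], twist=[[0, 0, 0], [0, 0, 0], [0, 0, 0], [0, 0, 0]])

```text
time: 6.32
tcp_pos: [691.6, -168.5, 2.7]
orientation: [0.363, 0.608, 0.366, -0.604]
wrist_force: [-1.0, 0.2, -0.2]
gripper_width: -0.4
```

```bash
python3 p.py; cat > crop.py <<'E'
from wl import *
im=manip.capture("scene");W=np.array(im["world_to_cam"])
def proj(p):
    c=W@np.r_[p,1];return np.array([im["cx"]+im["fx"]*c[0]/-c[2],im["cy"]+im["fy"]*c[1]/c[2]])
s=manip.get_state();u=proj(s["tcp_pos"]);o=(u-[50,50]).astype(int)
c=cv2.resize(im["pixels"][o[1]:o[1]+80,o[0]:o[0]+100,::-1],(600,480),interpolation=cv2.INTER_CUBIC)
x,y=s["tcp_pos"][:2]
for z in (0,20,40,60): 
    v=tuple(((proj([x,y,z])-o)*6).astype(int).tolist()); cv2.circle(c,v,2,(255,0,255),-1); print(z,v)
cv2.imwrite(f"pics/{n}_crop.png",c)
E
python3 crop.py e
```

```text
t 6.3167 tcp [ 691.6 -168.5    2.7] theta -29.0 r 171.8 yaw -28.0 down [ 0.002  0.006 -1.   ] F [-1.   0.2 -0.2] -0.4353827866107866 q [ 0.17  0.91  0.09  1.39 -0.1   0.84 -0.2 ]
0 (300, 309)
20 (302, 281)
40 (303, 252)
60 (304, 222)
```

View pics/e_crop.png

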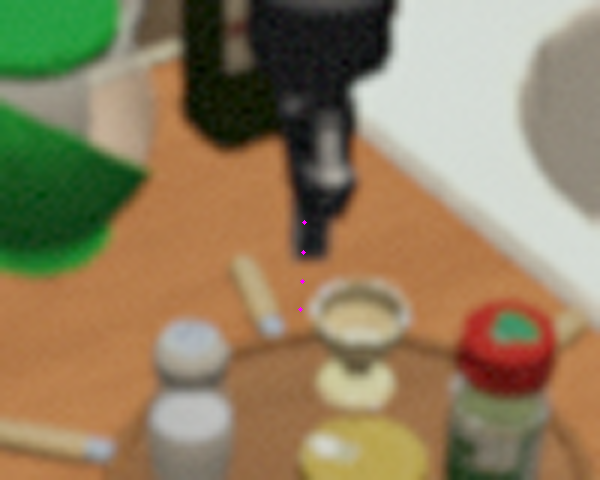

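The crop shows the fingertip end at about (310,258), which is z≈36 with the TCP at 2.7. That confirms an offset of about 34 mm. I'll lower another 22 mm and sweep.

drive_tool(jaw=[1, 1, 1, 1], translation=[[0.4, 0, 0], [0.3, 0, 0], [0.2, 0, 0], [0, 0, 0]], twist=[[0, 0, 0], [0, 0, 0], [0, 0, 0], [0, 0, 0]])

```text
time: 6.7
tcp_pos: [692.7, -165.2, -22.2]
orientation: [0.364, 0.607, 0.368, -0.603]
wrist_force: [0.9, -0.5, 0.0]
gripper_width: 0.2
```

drive_tool(jaw=[1, 1, 1, 1, 1], translation=[[0, 0, -0.2], [0, -0.02, -0.2], [0, -0.02, -0.25], [0, -0.02, -0.3], [0, -0.02, -0.3]], twist=[[-0.2, 0, 0], [-0.3, 0, 0], [-0.35, 0, 0], [-0.4, 0, 0], [-0.4, 0, 0]])

```text
time: 7.12
tcp_pos: [703.6, -138.1, -22.0]
orientation: [0.42, 0.57, 0.42, -0.568]
wrist_force: [-0.4, -0.5, -0.0]
gripper_width: -0.1
```

```bash
python3 p.py; python3 look.py f | head -12
```

```text
t 7.1167 tcp [ 703.6 -138.1  -22. ] theta -18.0 r 170.7 yaw -17.1 down [ 0.002  0.003 -1.   ] F [-0.4 -0.5 -0. ] -0.1251197998674513 q [ 0.14  0.95  0.04  1.39 -0.05  0.81 -0.09]
scene {'shot': 16}
carousel 0.63 [193.9 280.3] [533.5 -81.3   0. ]
tray_centre 0.9 [184.3 280.2] [542.5 -85.7  30. ]
handle_0 0.84 [151.2 263. ] [ 697.9 -131.2   27. ]
handle_0 0.42 [184.  304.1] [ 507.2 -146.7   27. ]
salt_shaker 0.67 [185.3 254.6] [580.2 -21.5  30. ]
jar 0.54 [227.  174.7] [566.6 234.6  30. ]
egg_cup 0.83 [165.  277.7] [ 614.9 -129.3   30. ]
egg_cup 0.74 [183.7 281.1] [543.  -89.4  30. ]
spice_jar 0.9 [182.7 304. ] [ 509.4 -147.7   30. ]
side {'shot': 17}
salt_shaker 0.56 [187.8 258.4] [579.5 -16.5  30. ]
```

The tray is turning now. I'll continue the sweep at a calm speed.

drive_tool(jaw=[1, 1, 1, 1, 1], translation=[[0, -0.03, -0.35], [0, -0.03, -0.4], [0, -0.03, -0.4], [0, -0.03, -0.4], [0, -0.03, -0.4]], twist=[[-0.5, 0, -0.02], [-0.55, 0, -0.02], [-0.55, 0, -0.02], [-0.55, 0, -0.02], [-0.55, 0, -0.02]])

```text
time: 8.33
tcp_pos: [705.5, -105.2, -21.9]
orientation: [-0.495, -0.498, -0.495, 0.512]
wrist_force: [-2.4, -5.0, 1.6]
gripper_width: 0.2
```

```bash
python3 p.py
```

```text
t 8.3333 tcp [ 705.5 -105.2  -21.9] theta -6.9 r 165.4 yaw -1.2 down [-0.014 -0.013 -1.   ] F [-2.4 -5.   1.6] 0.15676340625947827 q [ 0.12  0.95 -0.01  1.38  0.03  0.82  0.07]
```

```bash
python3 wl.py g | tail -9
```

```text
[ 1.66171960e-02,  9.62314765e-01, -2.71429848e-01,
         6.57225209e+01],
       [ 1.93866135e-02,  2.71106201e-01,  9.62354190e-01,
        -1.53254931e+02],
       [ 0.00000000e+00,  0.00000000e+00,  0.00000000e+00,
         1.00000000e+00]])}
handle_0 0.92 [221.6 218. ] [691.2 -84.3  27. ]
egg_cup 0.84 [283.8  46.2] [ 614.1 -111.2   30. ]
8.3333 [ 705.45637614 -105.19012414  -21.92159478] [-2.40159612 -5.02773083  1.62519837]
```

View pics/g_wrist.png

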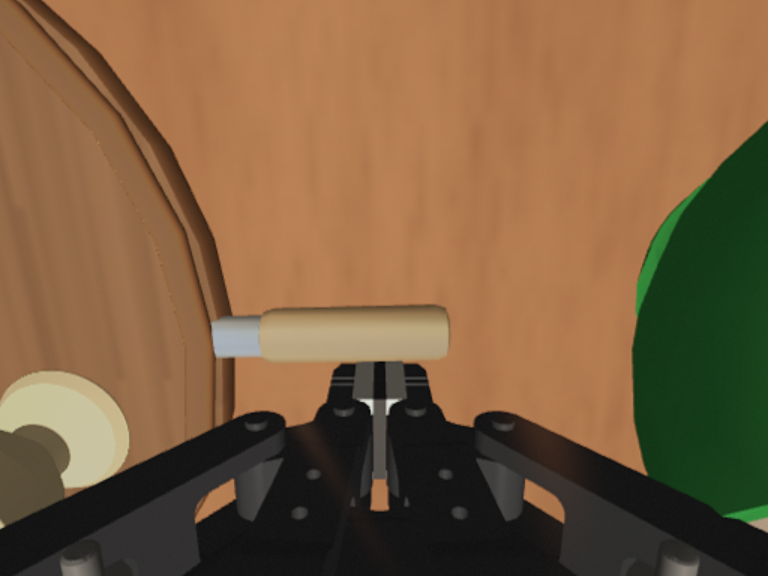

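The wrist view shows the handle flush against the fingertips at (330,335), now pointing at about 0°. I'll keep going.

drive_tool(jaw=[1, 1, 1, 1, 1], translation=[[0, 0.06, -0.5], [0, 0.06, -0.55], [0, 0.06, -0.55], [0, 0.06, -0.55], [0, 0.06, -0.55]], twist=[[-0.5, 0, 0.03], [-0.55, 0, 0.03], [-0.55, 0, 0.03], [-0.55, 0, 0.03], [-0.55, 0, 0.03]])

```text
time: 9.15
tcp_pos: [702.7, -46.6, -23.1]
orientation: [0.563, 0.424, 0.557, -0.438]
wrist_force: [-0.7, -2.1, 0.5]
gripper_width: -0.2
```

```bash
python3 p.py
```

```text
t 9.15 tcp [702.7 -46.6 -23.1] theta 13.5 r 166.0 yaw 14.8 down [-0.006 -0.022 -1.   ] F [-0.7 -2.1  0.5] -0.17466347475940408 q [ 0.06  0.93 -0.07  1.42  0.11  0.79  0.2 ]
```

drive_tool(jaw=[1, 1, 1, 1, 1], translation=[[-0.02, 0.07, -0.5], [-0.02, 0.07, -0.5], [-0.02, 0.07, -0.5], [-0.02, 0.05, -0.5], [-0.02, 0.05, -0.5]], twist=[[-0.65, 0.05, 0], [-0.65, 0.05, 0], [-0.65, 0.05, 0], [-0.65, 0.05, 0], [-0.65, 0.05, 0]])

```text
time: 9.57
tcp_pos: [685.7, 11.3, -21.5]
orientation: [0.623, 0.322, 0.632, -0.33]
wrist_force: [0.6, -0.9, -0.5]
gripper_width: -0.1
```

```bash
python3 p.py
```

```text
t 9.5667 tcp [685.7  11.3 -21.5] theta 33.8 r 173.7 yaw 35.1 down [-0.016 -0.004 -1.   ] F [ 0.6 -0.9 -0.5] -0.05198505969392852 q [ 0.04  0.92 -0.17  1.47  0.19  0.79  0.41]
```

drive_tool(jaw=[1, 1, 1, 1, 1], translation=[[0, -0.02, -0.5], [0, -0.02, -0.5], [0, -0.02, -0.5], [0, -0.02, -0.5], [0, -0.02, -0.5]], twist=[[-0.65, 0, 0.04], [-0.65, 0, 0.04], [-0.65, 0, 0.04], [-0.65, 0, 0.04], [-0.65, 0, 0.04]])

```text
time: 9.98
tcp_pos: [645.7, 55.4, -20.7]
orientation: [0.678, 0.215, 0.672, -0.206]
wrist_force: [0.3, -0.5, -1.5]
gripper_width: -0.2
```

```bash
python3 p.py
```

```text
t 9.9833 tcp [645.7  55.4 -20.7] theta 53.4 r 175.2 yaw 55.3 down [ 0.012  0.01  -1.   ] F [ 0.3 -0.5 -1.5] -0.1593673702519273 q [ 0.03  0.87 -0.25  1.62  0.3   0.68  0.6 ]
```

drive_tool(jaw=[1, 1, 1, 1, 1], translation=[[0, -0.05, -0.5], [0, -0.05, -0.5], [0, -0.04, -0.5], [0, -0.03, -0.5], [0, -0.03, -0.4]], twist=[[-0.65, 0, -0.03], [-0.65, 0, -0.03], [-0.65, 0, -0.03], [-0.65, 0, -0.03], [-0.55, 0, -0.03]])

```text
time: 10.4
tcp_pos: [594.1, 80.3, -19.7]
orientation: [0.707, 0.093, 0.695, -0.091]
wrist_force: [0.9, 0.3, -0.9]
gripper_width: 0.0
```

```bash
python3 p.py; python3 look.py h|sed -n 2,10p
```

```text
t 10.4 tcp [594.1  80.3 -19.7] theta 72.3 r 173.8 yaw 75.0 down [ 0.018 -0.001 -1.   ] F [ 0.9  0.3 -0.9] 0.020701873464982583 q [ 0.02  0.82 -0.31  1.77  0.42  0.59  0.76]
carousel 0.87 [188.5 281.6] [549.4 -97.8   0. ]
tray_centre 0.75 [183. 280.] [547.2 -88.4  30. ]
tray_centre 0.63 [190.6 280.7] [521.  -71.8  30. ]
handle_0 0.57 [198.7 231.9] [573.4  59.1  27. ]
jar 0.85 [180.9 306.2] [ 511.7 -157.9   30. ]
egg_cup 0.8 [182.1 249.6] [599.3 -16.6  30. ]
spice_jar 0.94 [167.8 280.9] [ 599.1 -129.9   30. ]
side {'shot': 20}
tray_centre 0.21 [208.9 116.8] [489.8 372.1  30. ]
```

drive_tool(jaw=[1, 1, 1, 1, 1], translation=[[0, -0.04, -0.5], [0, -0.04, -0.5], [0, -0.04, -0.5], [0, -0.04, -0.5], [0, -0.02, -0.3]], twist=[[-0.6, 0, -0.04], [-0.6, 0, -0.04], [-0.6, 0, -0.04], [-0.6, 0, -0.04], [-0.4, 0, -0.04]])

```text
time: 11.62
tcp_pos: [542.5, 85.3, -19.8]
orientation: [0.717, -0.02, 0.697, 0.007]
wrist_force: [0.7, -0.3, -0.8]
gripper_width: -0.1
```

```bash
python3 p.py; python3 wl.py i|tail -7
```

```text
t 11.6167 tcp [542.5  85.3 -19.8] theta 89.6 r 170.6 yaw 92.2 down [ 0.029 -0.018 -0.999] F [ 0.7 -0.3 -0.8] -0.14051938932868122 q [ 0.    0.78 -0.33  1.93  0.55  0.51  0.89]
       [-2.86349360e-01,  5.52787683e-03,  9.58109329e-01,
        -1.53447644e+01],
       [ 0.00000000e+00,  0.00000000e+00,  0.00000000e+00,
         1.00000000e+00]])}
handle_0 0.71 [224.6 199.1] [524.3  63.1  27. ]
egg_cup 0.72 [291.4  36.7] [559.2 -10.7  30. ]
11.6167 [542.51989306  85.33186531 -19.84457472] [ 0.6622627  -0.33460107 -0.8285617 ]
```

View pics/i_wrist.png

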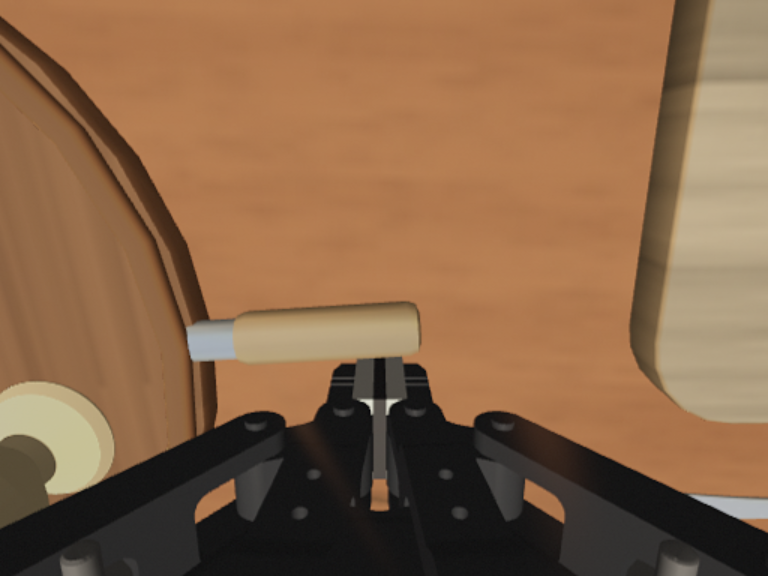

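The view shows handle A flush with the fingers at about 96°, and the chopping board is clear. Next I'll measure the tongue direction.

```bash
cat > tg.py <<'E'
from wl import *
C=np.array([541.3,-85.3])
im=manip.capture("scene")
for o in manip.outline_of("carousel",im)[:2]:
    m=np.array(o["region"]); rc=np.argwhere(m)
    P=np.array([at(im,x,10)[:2] for x in rc])-C; r=np.hypot(*P.T); a=np.degrees(np.arctan2(P[:,1],P[:,0]))%360
    k=(r>135)&(r<195); print(o["p"],len(rc),k.sum(),a[k].mean().round(1),np.percentile(a[k],[2,50,98]).round(1),r.max())
    print([(lo,a[(r>lo)&(r<lo+15)].mean().round(1)) for lo in (135,150,165,180) if ((r>lo)&(r<lo+15)).any()])
    c=cv2.resize(np.where(m[...,None],im["pixels"]//2+np.uint8([120,0,0]),im["pixels"])[170:250,260:360,::-1],(750,600)); cv2.imwrite("pics/tg.png",c)
    break
for t in("salt_shaker","egg_cup","jar","spice_jar"):
    for x in manip.mark_of(t,im)[:2]:
        w=at(im,x["position"],30)[:2]-C; print(t,round(x["p"],2),np.degrees(np.arctan2(w[1],w[0])).round(1),np.hypot(*w).round(1))
E
python3 tg.py
```

```text
salt_shaker 0.61 161.6 70.1
egg_cup 0.67 99.0 144.5
egg_cup 0.59 66.1 76.0
jar 0.63 -97.4 86.5
jar 0.49 96.9 461.5
spice_jar 0.76 -19.6 70.3
```

drive_tool(jaw=[1, 1, 1, 1, 1], translation=[[0, 0, -0.35], [0, 0, -0.35], [0, 0, -0.3], [0, 0, -0.2], [0, 0, 0]], twist=[[-0.5, 0, -0.05], [-0.5, 0, -0.05], [-0.4, 0, -0.05], [-0.3, 0, -0.05], [0, 0, 0]])

```text
time: 12.73
tcp_pos: [513.3, 81.7, -20.2]
orientation: [0.713, -0.096, 0.691, 0.066]
wrist_force: [0.1, -0.2, 0.7]
gripper_width: -0.0
```

```bash
python3 p.py; python3 tg.py
```

```text
t 12.7333 tcp [513.3  81.7 -20.2] theta 99.5 r 169.4 yaw 103.2 down [ 0.037 -0.039 -0.999] F [ 0.1 -0.2  0.7] -0.04731050805479407 q [-0.01  0.75 -0.33  2.01  0.64  0.46  0.96]
0.64 3250 542 202.1 [100.  186.5 351.1] 209.84870404817346
[(135, np.float64(215.0)), (150, np.float64(173.0)), (165, np.float64(192.0)), (180, np.float64(238.2))]
salt_shaker 0.76 175.6 79.6
egg_cup 0.7 78.1 69.2
jar 0.94 -90.3 79.1
jar 0.58 79.7 75.6
spice_jar 0.83 -11.8 59.9
```

drive_tool(jaw=[1, 1, 1, 1, 1], translation=[[0, 0, 0.4], [-0.3, 0, 0.3], [-1, 0, 0], [-1, 0, 0], [-1, 0, 0]], twist=[[0, 0, 0], [0, 0, 0], [0, 0.3, -0.2], [0, 0.3, -0.2], [0, 0.2, -0.1]])

```text
time: 13.45
tcp_pos: [525.9, 86.6, 59.4]
orientation: [0.678, -0.116, 0.724, 0.039]
wrist_force: [0.6, -0.1, 0.2]
gripper_width: 0.1
```

drive_tool(jaw=[1, 1, 1, 1, 1], translation=[[-1, 0, 0], [-1, 0, 0], [-1, 0, 0], [-1, 0, 0], [-1, 0, 0]], twist=[[0, 0, 0], [0, 0, 0], [0, 0, 0], [0, 0, 0], [0, 0, 0]])

```text
time: 13.87
tcp_pos: [532.5, 102.5, 188.3]
orientation: [0.677, -0.116, 0.726, 0.039]
wrist_force: [0.5, 0.8, 1.2]
gripper_width: -0.1
```

```bash
python3 p.py
```

```text
t 13.8667 tcp [532.5 102.5 188.3] theta 92.7 r 188.0 yaw 102.8 down [-0.056 -0.114 -0.992] F [0.5 0.8 1.2] -0.13943458951316876 q [ 0.04  0.54 -0.52  1.67  0.38  1.13  1.18]
```

drive_tool(jaw=[1, 1, 1, 1, 1], translation=[[-0.8, 0, 0], [-0.8, -0.5, 0], [-0.4, -1, 0], [0, -1, 0], [0, -1, 0]], twist=[[0, -0.3, 0.3], [0, -0.3, 0.3], [0, -0.15, 0.3], [0, 0, 0], [0, 0, 0]])

```text
time: 14.28
tcp_pos: [556.6, 32.0, 249.8]
orientation: [0.708, -0.082, 0.696, 0.087]
wrist_force: [1.0, -0.4, -0.6]
gripper_width: 0.1
```

drive_tool(jaw=[1, 1, 1, 1], translation=[[0, -1, 0], [0, -0.8, 0], [0, 0, 0], [0, 0, 0]], twist=[[0, 0, 0], [0, 0, 0], [0, 0, 0], [0, 0, 0]])

```text
time: 14.62
tcp_pos: [568.4, -23.1, 249.5]
orientation: [0.709, -0.078, 0.697, 0.081]
wrist_force: [0.4, 0.6, 0.1]
gripper_width: 0.2
```

```bash
python3 p.py;python3 wl.py j|tail -7
```

```text
t 14.6167 tcp [568.4 -23.1 249.5] theta 66.5 r 67.8 yaw 102.9 down [ 0.017  0.005 -1.   ] F [0.4 0.6 0.1] 0.17417137261478388 q [ 0.37  0.48 -0.57  1.59  0.27  1.14  1.54]
tray_centre 0.83 [128.4 204.4] [543.  -87.2  30. ]
handle_0 0.63 [119.1 331.8] [498.2  60.4  27. ]
jar 0.94 [111.5 151.2] [ 537.7 -152.5   30. ]
egg_cup 0.66 [ 61.8 225.9] [464.  -76.9  30. ]
egg_cup 0.61 [147.5 265.9] [548.8  -9.4  30. ]
spice_jar 0.62 [175.6 194.1] [603.2 -89.1  30. ]
14.6167 [568.38415382 -23.09753492 249.54265781] [0.3918403  0.59184698 0.07963842]
```

View pics/j_wrist.png

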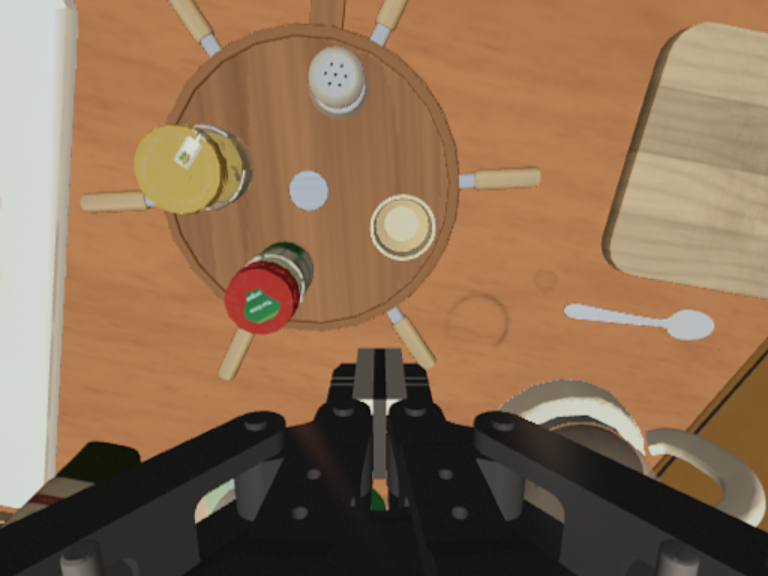

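```bash
cat > m.py <<'E'
from wl import *
from scipy.optimize import least_squares
s,im=wrist();f=lambda c,r,z:at(im,(r/1.5,c/1.5),z)[:2]
L={0:((462,181),(538,177)),1:((376,40),(396,0)),2:((213,48),(178,-6)),3:((152,200),(85,203)),5:((392,313),(430,362))}
P={k:[f(*q,27) for q in p] for k,p in L.items()}
def g(v):
    o=[]
    for k,p in P.items():
        a=v[2]+k*np.pi/3;n=np.array([-np.sin(a),np.cos(a)]);o+=[n@(q-v[:2]) for q in p]
    return o
r=least_squares(g,[541,-85,1.8]);C=r.x[:2];an=lambda p:(np.degrees(np.arctan2(*(p-C)[::-1]))%360).round(1)
print(C.round(1),np.degrees(r.x[2]).round(1),r.fun.round(1),"boss",f(308,190,36).round(1))
print("tongue",[an(f(c,q,10)) for c,q in((328,3),(328,10),(328.5,18))])
print("tongue edges",f(311,10,10),f(345,10,10))
print("salt mark",an(f(339,92.7,30)),"top",an(f(336,78,120)),f(336,78,120).round(1))
for t in("salt_shaker","egg_cup"):print(t,[(m["p"],m["position"]) for m in manip.mark_of(t,im)])
E
python3 m.py
```

```text
[541.  -83.7] 106.5 [-0.2 -0.6  1.3  0.1 -0.  -1.2  0.6 -0.1 -1.6  1.7] boss [540.6 -84.1]
tongue [np.float64(186.2), np.float64(186.0), np.float64(185.6)]
tongue edges [ 409.5866307  -110.46482233] [403.64141069 -85.0658162 ]
salt mark 173.9 top 169.7 [465.2 -70. ]
salt_shaker [(0.96, [60.2, 225.9])]
egg_cup [(0.55, [143.7, 264.5])]
```

The wrist view shows the tongue at (328,10), the boss at (308,190) and the salt at (337,85). The estimates of the salt's angle disagree (169.7–176.5°), so I'll zoom in with overlays.

```bash
cat > z.py <<'E'
from wl import *
s,im=wrist();W=im["world_to_cam"];C=np.array([541,-84.])
def proj(p):
    c=W@np.r_[p,1];return np.array([im["cx"]+im["fx"]*c[0]/-c[2],im["cy"]+im["fy"]*c[1]/c[2]])
r0,c0,k=0,180,8
c=cv2.resize(im["pixels"][r0:r0+75,c0:c0+95,::-1],None,fx=k,fy=k,interpolation=cv2.INTER_CUBIC)
def circ(a,rad,R0,z,col):
    x=C+R0*np.array([np.cos(np.radians(a)),np.sin(np.radians(a))])
    pts=[((proj([x[0]+rad*np.cos(t),x[1]+rad*np.sin(t),z])-[c0,r0]+.5)*k) for t in np.linspace(0,6.28,40)]
    cv2.polylines(c,[np.int32(pts)],True,col,1)
a=float(sys.argv[2]) if len(sys.argv)>2 else 174; R0=float(sys.argv[3]) if len(sys.argv)>3 else 77
circ(a,22,R0,30,(255,0,0)); circ(a,2,R0,120,(0,255,0))
for t in(186,):
    d=np.array([np.cos(np.radians(t)),np.sin(np.radians(t))])
    q=[np.int32((proj([*(C+d*r),10])-[c0,r0]+.5)*k) for r in(120,160)];cv2.line(c,tuple(q[0].tolist()),tuple(q[1].tolist()),(255,0,255),1)
cv2.imwrite("pics/"+sys.argv[1]+".png",c)
E
python3 z.py k 174 77
```

```text
(no output)
```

View pics/k.png

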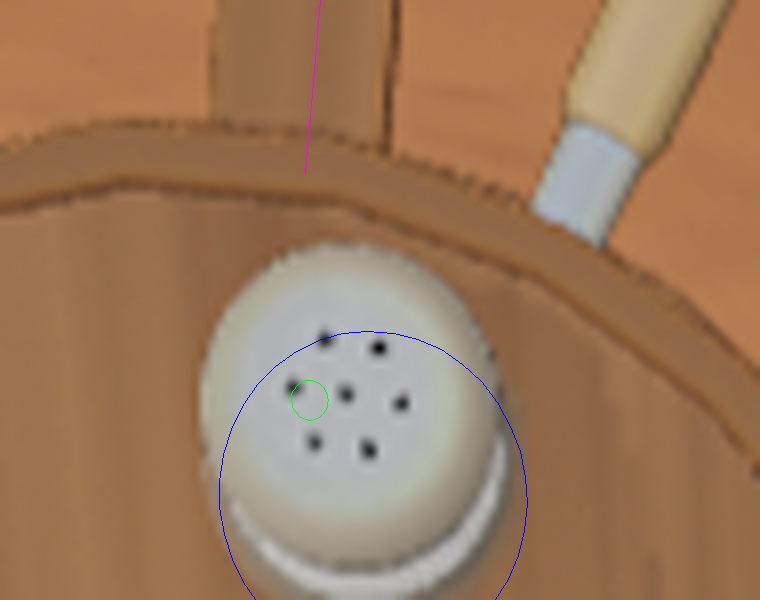

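The overlay shows the shaker's cap about 4 px right of the prediction, while its base fits. That is a parallax or tilt error, because the camera stands about 50 mm off the tongue's vertical plane. I'll move the camera into that plane, where height no longer matters.

drive_tool(jaw=[1, 1, 1, 1, 1], translation=[[0, -0.7, -0.5], [0, -0.7, -0.5], [0, -0.3, -0.2], [0, 0, 0], [0, 0, 0]], twist=[[0, 0, -0.1], [0, 0, 0], [0, 0, 0], [0, 0, 0], [0, 0, 0]])

```text
time: 15.63
tcp_pos: [548.9, -69.5, 249.5]
orientation: [0.71, -0.084, 0.695, 0.079]
wrist_force: [-0.1, 1.0, 0.1]
gripper_width: -0.1
```

```bash
cat > pl.py <<'E'
from wl import *
s,im=wrist();C=np.array([541,-84.]);cam=np.linalg.inv(im["world_to_cam"])[:3,3]
print("cam",cam.round(1))
an=lambda p:(np.degrees(np.arctan2(*(p[:2]-C)[::-1]))%360).round(1)
for t in("salt_shaker","tray_centre","handle_0","carousel"):
    for m in manip.mark_of(t,im)[:2]:
        p=at(im,m["position"],{"handle_0":27,"carousel":0}.get(t,30)); print(t,round(m["p"],2),np.round(m["position"],1),p.round(1),an(p))
o=manip.outline_of("salt_shaker",im)
if o:
    m=np.array(o[0]["region"]).astype(np.uint8); v=np.argwhere(m).mean(0); print("mask",o[0]["p"],m.sum(),v,[an(at(im,v,z)) for z in(30,75,120)])
k=4;c=cv2.resize(im["pixels"][:150,150:320,::-1],None,fx=k,fy=k,interpolation=cv2.INTER_CUBIC);cv2.imwrite("pics/"+n+".png",c)
E
python3 p.py;python3 pl.py l
```

```text
t 15.6333 tcp [548.9 -69.5 249.5] theta 64.3 r 17.6 yaw 103.2 down [ 0.021 -0.004 -1.   ] F [-0.1  1.   0.1] -0.1072388888086384 q [ 0.46  0.45 -0.57  1.63  0.27  1.11  1.63]
cam [480.8 -83.2 426.4]
salt_shaker 0.71 [ 86.3 259.5] [462.8 -82.2  30. ] 178.7
tray_centre 0.59 [149.2 239.3] [539.8 -89.2  30. ] 256.6
tray_centre 0.37 [170.1 300.2] [547.7  -9.4  30. ] 84.8
handle_0 0.95 [144.4 367.3] [498.2  62.7  27. ] 106.3
carousel 0.59 [148.4 244.5] [541.6 -83.2   0. ] 53.2
mask 0.69 1451 [ 85.71399035 267.03721571] [np.float64(172.8), np.float64(173.4), np.float64(174.0)]
```

View pics/l.png

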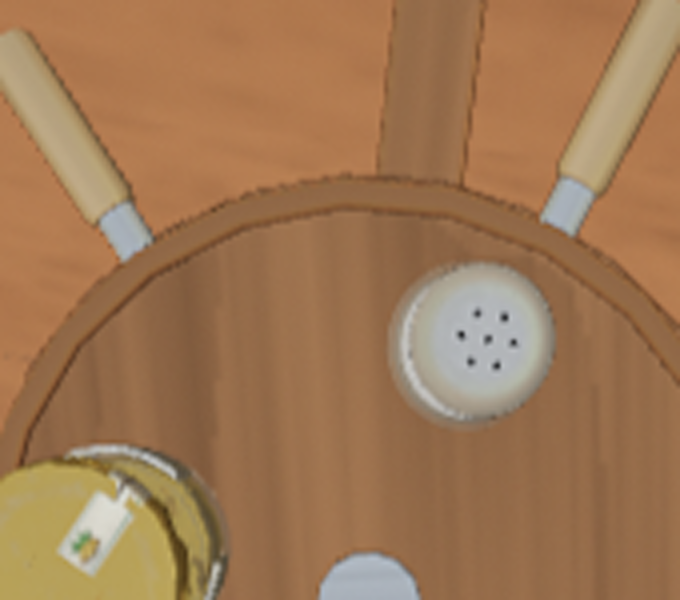

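The crop shows the tongue centred at about (432,100), the shaker's cap at (486,338), its base edge at 390 on the left, and the boss at (369,600). The network's mark (col 259.5) sits too far left against the picture. I'll combine the hand-read cap centre and base edge from the views.

```bash
python3 - <<'E'
from wl import *
s,im=wrist();C=np.array([541,-84.3])
an=lambda p:(np.degrees(np.arctan2(*(p[:2]-C)[::-1]))%360).round(1)
g=lambda x,y,z:at(im,((y+.5)/4-.5,150+(x+.5)/4-.5),z)
print("boss",g(369,602,36).round(1),"top",g(487,338,120).round(1),an(g(487,338,120)),"capmid",an(g(484,341,110)))
for x in(461,465): print("base",an(g(x,346,30)),g(x,346,30).round(1))
print("leftedge",g(390,346,30).round(1))
print("tongue",an(g(432,100,10)),an(g(440,10,10)),an(g(424,165,10)))
print("h",an(g(567,205,27)),an(g(125,230,27)),an(g(655,25,27)),an(g(20,50,27)))
# view b top
W=np.array([[ 9.99999877e-01,1.61082071e-04,-4.69452873e-04,-6.49240140e+02],[-2.76804915e-04,9.66108907e-01,-2.58134659e-01,3.26199884e+01],[4.11961737e-04,2.58134757e-01,9.66108833e-01,-3.77662741e+02],[0,0,0,1]])
b=dict(im);b["world_to_cam"]=W
p=at(b,(338/1.5,281/1.5),120);print("b top",p.round(1),an(p),an(p)+123.9)
E
```

```text
boss [539.4 -84.8  36. ] top [462.8 -71.7 120. ] 170.8 capmid 170.9
base 173.6 [461.3 -75.3  30. ]
base 172.8 [461.1 -74.2  30. ]
leftedge [466.1 -95.5  30. ]
tongue 186.1 186.3 186.1
h 166.7 226.4 166.8 225.4
b top [594.9 -27.6 120. ] 46.5 170.4
```

Cap-based estimates agree at 169.7, 170.4 and 170.8°, and the base gives about 173°. The tongue is at 186.1°, so roughly 14.5° remain. I'll return to handle A (106.5°) and push it that far.

drive_tool(jaw=[1, 1, 1, 1, 1], translation=[[0, 0.8, 0.1], [0, 1, 0.1], [0, 1, 0.1], [0, 1, 0.1], [0, 1, 0.1]], twist=[[0, 0.1, 0.08], [0, 0.09, 0], [0, 0, 0], [0, 0, 0], [0, 0, 0]])

```text
time: 16.4
tcp_pos: [535.3, 47.4, 247.9]
orientation: [0.702, -0.079, 0.704, 0.075]
wrist_force: [0.6, -0.1, -0.2]
gripper_width: -0.3
```

drive_tool(jaw=[1, 1, 1], translation=[[0, 0.7, 0], [0, 0, 0], [0, 0, 0]], twist=[[0, 0, 0], [0, 0, 0], [0, 0, 0]])

```text
time: 16.65
tcp_pos: [530.0, 74.4, 248.5]
orientation: [0.702, -0.082, 0.703, 0.082]
wrist_force: [0.1, -0.3, -0.8]
gripper_width: -0.4
```

```bash
sed -i 's/541.3,-85.3/541,-84.2/' p.py; python3 p.py
```

```text
t 16.65 tcp [530.   74.4 248.5] theta 94.0 r 158.9 yaw 103.3 down [-0.001  0.    -1.   ] F [ 0.1 -0.3 -0.8] -0.43764485349850335 q [ 0.22  0.44 -0.59  1.66  0.26  1.12  1.36]
```

drive_tool(jaw=[1, 1, 1, 1, 1], translation=[[0.5, 0.5, 0], [1, 0, 0], [1, 0, 0], [1, 0, 0], [1, 0, 0]], twist=[[0, 0, 0], [0, 0, 0], [0, 0, 0], [0, 0, 0], [0, 0, 0]])

```text
time: 17.07
tcp_pos: [536.1, 82.3, 138.8]
orientation: [0.709, -0.08, 0.696, 0.078]
wrist_force: [-0.1, -0.5, 0.3]
gripper_width: -0.3
```

drive_tool(jaw=[1, 1, 1, 1], translation=[[1, 0, 0], [1, 0, 0], [0.6, 0, 0], [0, 0, 0]], twist=[[0, 0, 0], [0, 0, 0], [0, 0, 0], [0, 0, 0]])

```text
time: 17.4
tcp_pos: [536.6, 72.7, 65.7]
orientation: [0.707, -0.079, 0.699, 0.073]
wrist_force: [-0.1, -0.9, 0.3]
gripper_width: -0.2
```

```bash
python3 p.py
```

```text
t 17.4 tcp [536.6  72.7  65.7] theta 91.6 r 156.9 yaw 102.3 down [ 0.011 -0.007 -1.   ] F [-0.1 -0.9  0.3] -0.20641842633545598 q [ 0.12  0.65 -0.46  1.88  0.45  0.7   1.18]
```

drive_tool(jaw=[1, 1, 1, 1, 1], translation=[[0.7, 0.4, -0.1], [0.9, 0.2, 0], [0.9, 0, 0], [0.7, 0, 0], [0.2, 0, 0]], twist=[[0, 0.05, 0.05], [0, 0.04, 0.04], [0, 0, 0], [0, 0, 0], [0, 0, 0]])

```text
time: 17.82
tcp_pos: [539.1, 80.0, -18.4]
orientation: [0.707, -0.073, 0.7, 0.07]
wrist_force: [0.6, -0.5, -0.0]
gripper_width: 0.1
```

```bash
python3 p.py
```

```text
t 17.8167 tcp [539.1  80.  -18.4] theta 90.6 r 164.2 yaw 101.7 down [ 0.011 -0.003 -1.   ] F [ 0.6 -0.5 -0. ] 0.09543389932770086 q [ 0.04  0.78 -0.37  1.92  0.54  0.53  1.08]
```

drive_tool(jaw=[1, 1, 1, 1, 1], translation=[[0, 0.15, -0.35], [0, 0.12, -0.35], [0, 0.08, -0.35], [0, 0.06, -0.3], [0, 0.05, -0.3]], twist=[[-0.2, 0.03, 0.02], [-0.2, 0.03, 0.02], [-0.25, 0.03, 0.02], [-0.3, 0, 0], [-0.4, 0, 0]])

```text
time: 18.23
tcp_pos: [498.9, 79.7, -15.0]
orientation: [0.699, -0.124, 0.693, 0.124]
wrist_force: [1.8, -0.8, -0.6]
gripper_width: -0.0
```

```bash
python3 p.py
```

```text
t 18.2333 tcp [498.9  79.7 -15. ] theta 104.4 r 169.2 yaw 110.2 down [ 0.009  0.002 -1.   ] F [ 1.8 -0.8 -0.6] -0.001287442410066271 q [ 0.05  0.74 -0.38  2.03  0.6   0.47  1.14]
```

drive_tool(jaw=[1, 1, 1, 1], translation=[[0.2, 0.03, -0.25], [0.1, 0.02, -0.25], [0.05, 0.02, -0.2], [0, 0, 0]], twist=[[-0.4, 0, 0], [-0.4, 0, 0], [-0.3, 0, 0], [0, 0, 0]])

```text
time: 18.57
tcp_pos: [480.2, 74.7, -20.7]
orientation: [0.692, -0.17, 0.681, 0.17]
wrist_force: [0.3, 0.4, -0.3]
gripper_width: 0.3
```

```bash
python3 p.py
```

```text
t 18.5667 tcp [480.2  74.7 -20.7] theta 110.9 r 170.1 yaw 117.8 down [ 0.014  0.003 -1.   ] F [ 0.3  0.4 -0.3] 0.29560443779069145 q [ 0.06  0.74 -0.38  2.09  0.67  0.42  1.2 ]
```

drive_tool(jaw=[1, 1, 1], translation=[[0, 0.02, -0.2], [0, 0.01, -0.15], [0, 0, 0]], twist=[[-0.2, 0, 0], [-0.2, 0, 0], [0, 0, 0]])

```text
time: 18.82
tcp_pos: [471.8, 71.1, -20.4]
orientation: [0.688, -0.186, 0.677, 0.186]
wrist_force: [-0.2, 0.2, -0.4]
gripper_width: -0.3
```

```bash
python3 p.py; python3 wl.py m | grep -E "handle|salt"
```

```text
t 18.8167 tcp [471.8  71.1 -20.4] theta 114.0 r 170.0 yaw 120.5 down [ 0.016  0.004 -1.   ] F [-0.2  0.2 -0.4] -0.2867571306667033 q [ 0.06  0.73 -0.39  2.12  0.7   0.4   1.22]
handle_0 0.91 [219.3 204.4] [463.9  43.8  27. ]
```

drive_tool(jaw=[1, 1, 1, 1, 1], translation=[[0, 0, 0.4], [-0.3, 0, 0.4], [-1, 0, 0], [-1, 0, 0], [-1, 0, 0]], twist=[[0, 0, 0], [0, 0, 0], [0, 0, 0], [0, 0, 0], [0, 0, 0]])

```text
time: 19.63
tcp_pos: [484.9, 80.7, 59.9]
orientation: [0.683, -0.186, 0.682, 0.186]
wrist_force: [-0.0, 0.3, -0.1]
gripper_width: 0.2
```

drive_tool(jaw=[1, 1, 1, 1, 1], translation=[[-1, 0, 0], [-1, 0, 0], [-1, 0, 0], [-1, 0, 0], [-1, 0, 0]], twist=[[0, 0, 0], [0.8, 0, 0], [0.9, 0, 0], [0.9, 0, 0], [0.9, 0, 0]])

```text
time: 20.05
tcp_pos: [482.3, 80.1, 189.8]
orientation: [0.704, -0.052, 0.706, 0.054]
wrist_force: [0.2, -0.3, -0.0]
gripper_width: 0.1
```

```bash
python3 p.py
```

```text
t 20.05 tcp [482.3  80.1 189.8] theta 109.7 r 174.5 yaw 98.6 down [-0.004  0.002 -1.   ] F [ 0.2 -0.3 -0. ] 0.060513292226241515 q [ 0.21  0.43 -0.59  1.87  0.29  0.93  1.21]
```

drive_tool(jaw=[1, 1, 1, 1, 1], translation=[[-1, -0.5, 0.2], [-0.8, -0.9, 0.3], [-0.4, -1, 0.3], [0, -1, 0.3], [0, -1, 0.2]], twist=[[0.2, 0, 0], [0, 0, 0], [0, 0, 0], [0, 0, 0], [0, 0, 0]])

```text
time: 20.47
tcp_pos: [530.9, -18.3, 255.5]
orientation: [0.709, -0.049, 0.702, 0.052]
wrist_force: [-0.3, 0.2, -0.4]
gripper_width: 0.3
```

drive_tool(jaw=[1, 1, 1, 1, 1], translation=[[0, -1, 0], [0, -0.8, 0], [0, -0.1, 0], [0, 0, 0], [0, 0, 0]], twist=[[0, 0, 0], [0, 0, 0], [0, 0, 0], [0, 0, 0], [0, 0, 0]])

```text
time: 20.88
tcp_pos: [538.1, -74.2, 254.4]
orientation: [0.709, -0.046, 0.702, 0.047]
wrist_force: [0.4, 0.6, 0.7]
gripper_width: 0.2
```

```bash
python3 p.py;python3 pl.py n
```

```text
t 20.8833 tcp [538.1 -74.2 254.4] theta 106.0 r 10.4 yaw 97.6 down [ 0.009  0.003 -1.   ] F [0.4 0.6 0.7] 0.2299179872897675 q [ 0.48  0.44 -0.57  1.64  0.25  1.13  1.55]
cam [471.1 -82.7 432. ]
salt_shaker 0.89 [ 97.7 239.6] [464.  -98.1  30. ] 190.4
salt_shaker 0.68 [159.6 303.5] [527.4  -9.6  30. ] 100.4
handle_0 0.6 [114.5 355. ] [464.9  43.6  27. ] 120.8
carousel 0.64 [160.  243.9] [542.6 -83.8   0. ] 6.1
mask 0.85 1254 [ 95.84130781 241.71371611] [np.float64(188.5), np.float64(187.6), np.float64(186.6)]
```

View pics/n.png

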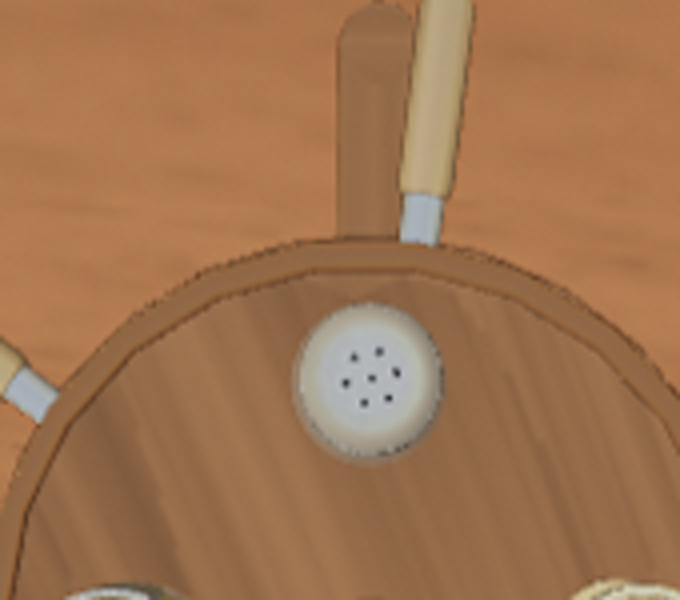

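The view shows the tongue centred at column 375, the boss at about 375, and the shaker's cap centre at 372 with its base at about 369. They line up to about 1°. One numeric check before handing in:

```bash
python3 - <<'E'
from wl import *
s,im=wrist();C=np.array([541,-84.3])
an=lambda p:(np.degrees(np.arctan2(*(p[:2]-C)[::-1]))%360).round(1)
g=lambda x,y,z:at(im,((y+.5)/4-.5,150+(x+.5)/4-.5),z)
print("tongue",an(g(375,50,10)),an(g(374.5,15,10)),"top",an(g(371.5,379,120)),"base",[an(g(x,385,30)) for x in(368,370)],"handle",an(g(421,220,27)),an(g(447,20,27)))
hsv=cv2.cvtColor(im["pixels"],cv2.COLOR_RGB2HSV)[145:175,225:265]
m=(hsv[...,1]<60).astype(np.uint8);yx=np.argwhere(m).mean(0)+[145,225];print("boss",yx,m.sum(),at(im,yx,36).round(1))
E
python3 tg.py | tail -5
```

```text
tongue 187.0 187.1 top 185.3 base [np.float64(187.9), np.float64(187.5)] handle 180.7 180.4
boss [161.4675835  241.20039293] 509 [539.6 -85.8  36. ]
salt_shaker 0.74 -165.0 80.0
egg_cup 0.86 96.1 75.6
egg_cup 0.71 -162.5 71.9
jar 0.67 -76.3 75.9
spice_jar 0.89 2.9 69.2
```

```bash
python3 -c "
from workcell import manip
print(manip.finish_job())"
```

```text
the job is handed in; nothing more can be done
None
```

I turned the carousel about 138° counter-clockwise by pushing one handle with the closed fingertips, so the salt shaker now stands in line with the tongue. I handed in at about 21 s with the arm raised clear of everything.

**Last checks:** from above, the tongue lies at about 187° about the axis. The salt shaker reads 185.3° at its cap and 187.7° at its base, so it is in line to about 1°. It stands upright, and the forces I read between moves stayed below about 6 N. I did not check the other things on the worktop afterwards.

**What disagreed:**
- **Fingertips:** they ended about 34 mm short of the reported TCP, so my first sweep passed over the handle without touching it. I lowered the tool further and repeated it.
- **Network marks for the salt:** they were off by up to about 8° (190–195° at the end), so I used positions read from the pictures instead.

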